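# Lock the printing plate in its carrier: hold the spring catch down and slide the bolt home

## Robot

A 7-joint arm with a two-finger parallel gripper is mounted at the origin on a cart in front of the work surface, level with it; the furniture and walls round the work are solid. World frame = base frame: x ahead of the robot, y to its left, z up, the work surface at z = 0. Lengths are in mm, angles in rad, forces in N, time in s.
With the tool pointing down it reaches from about 425 to 925 mm from the base axis. Payload 6.8 kg.
Tool frame: the origin (TCP) lies at the very end of the fingers, on their centre line; the grasp point (between the pads) lies 19 mm behind it; z points along the fingers, y is the line along which they close (so a half turn about z gives the same grasp; the last joint's range is limited). The gripper opens to 85 mm and grips with 20 to 120 N. Pads are 22 mm wide; open, the fingers measure 114 mm over their backs; the gripper's body (76 mm by 85 mm) begins 54 mm behind the grasp point. The pads swing forward as they close: fully open they stand 13 mm farther back than shut.
Start: joints at [-1.446, 0.477, 0.022, 1.555, -0.011, 1.109, -0.083], TCP at [155.719, 656.81, 231.308] pointing down, gripper open.
Joint ranges: [-2.96, 2.96], [-0.34, 2.1], [-1.41, 1.46], [0.24, 2.44], [-1.37, 4.51], [0.17, 1.92], [-2.96, 2.96]. Speed limits (rad/s): [2.39, 2.39, 3.14, 3.14, 3.14, 3.14, 3.14].

## Interface

Orientations are given as a 3x3 rotation matrix whose columns are the frame's x, y, z axes.
In Python, from workcell import * gives the robot as it stands. Calls block until the motion is done:
- move_pose(position, orientation): joint-space move of the TCP to a pose.
- line_to(position, velocity=150, attitude=None): straight line of the TCP; attitude=None keeps the orientation; velocity is the mean speed in mm/s.
- move_j(angles): joint-space move.
- move_gripper(opening, squeeze=None): finger opening in mm; squeeze is the grip in N (None keeps the last); returns when the fingers have stopped.
- sleep(seconds).
- ik(position, orientation): joint angles nearest the present ones, or None.
- read_camera(name): name is "scene" or "top" or "wrist"; returns a dict with "img" (420x560x3 uint8, red, green, blue), "fov_y" (degrees; the focal length in pixels is half the picture's height over the tangent of half this angle, whatever the lens; pixels are square), "cx", "cy" (the principal point, pixels), "rvec" (rotation vector, rad) and "tvec" (3), from world to camera coordinates, as OpenCV has them. Camera axes: x right, y down, z forward; pixel columns grow to the right and rows downward; lengths in mm; the calibration is good to about 2 mm. A picture is of the moment at which its call begins. There is no depth.
A pose or a line that the arm cannot do raises PlanningError and nothing moves.
- close_job(): hands the job in; it is judged then, once.
Readings, each from a call of its own:
- read_time_s(): time.
- read_joint_pos(): joint angles.
- read_dq(): joint speeds.
- read_tau(): joint torques, N m.
- read_eef_pos(): TCP position.
- read_tcp_rot(): TCP orientation.
- read_contact_force(): force on the tool from outside, world axes, zero at the start.
- read_ft_torque(): the same for the moment, N m.
- read_opening(): finger opening in mm.
- read_grip_force(): force on a finger pad.
Only numpy, scipy, OpenCV 4.12 (cv2) and the standard library are available. Lean on these libraries where they do the work, as an engineer would, in place of code of your own. Each camera call takes 0.05 s, during which the arm holds its last target. There are 200 camera calls.

## Task

Lock the etched printing plate in its carrier. Press the spring catch down with one fingertip and keep it held down the whole way, without letting it spring up part-way, while the other fingertip pushes the bolt by its upright lug fully home over the plate; then let go, so that the catch springs up again and locks the bolt. Only touch and push: do not shift or lift the plate, and leave the bottle, the pad and the tape roll where they stand.

Things in the scene. Friction and masses are not known exactly. Their poses are not given: they have to be found in the camera images.
- carrier: plate carrier screwed to the table: aluminium base 134 x 306 x 6 mm (x = -84 to 50, y = -150 to 156 mm) with a steel sliding bolt in dark straps, a spring catch beside it and a low-rimmed plate bed centred at y = 95 mm. Origin on the table under the bolt's centre line, z up; +y is the bolt's way home, the catch is on the -x side. All mm here are in this frame. Only the lug stands above z = 46 mm.
- bolt (a joint): travel of the bolt to the carrier's +y, m: 0 = drawn back (starts at 0 to 0.0015), 0.045 = fully home, lug against the front strap, nose over 35 mm of the plate. About 2.5 N of friction, no spring. Its cross pin stands between comb teeth of the catch, 15 mm apart: with the catch up it has about 1.5 mm of play, and it locks again wherever the catch is let up between teeth.
- bolt_lug (a point): middle of the top edge of the lug's pushing (-y) face; moves with the bolt (at bolt 0: x = 0, y = -50, z = 60 mm). The lug is an upright steel tab 32 mm wide (x), 10 mm thick (y), z = 31 to 60 mm, on the bolt bar (20 mm wide, top z = 31 mm). Behind it the way is free down to z = 35 mm; the rear strap (x = -24 to 24, y = -96 to -84 mm) and the front one (y = 5.5 to 20) top out there.
- catch (a joint): how far the catch is pressed down, m: 0 = up (locks), 0.008 = right down on its stop. It frees the bolt from about 0.006 (press to 0.007 or more). A spring pushes it up with about 2 N at 0 and 6 N at 0.008, and lifts it back to 0 by itself when it is let go with the bolt fully home.
- catch_top (a point): point on the top face of the catch's press plate, at x = -60, y = -40, z = 46 mm when up; sinks with the catch. The press plate is a flat ribbed dark steel bar 32 mm wide (x = -76 to -44), 130 mm long (y = -105 to 25), 6 mm thick, parallel to the bolt: a fingertip can press it anywhere and slide along it.
- plate: etched flat printing plate, 75 x 100 x 10 mm, about 0.2 kg, loose in the bed of the carrier with 2 mm play; origin at the centre of its underside, 6 mm above the table. The bolt's nose passes 3 mm above it.
- hardener: small white bottle with a dark cap, 40 mm in diameter, 71 mm tall, standing loose behind the carrier (on its +x side); origin at the centre of its underside
- spare_pad: dome-shaped silicone printing pad on a square wooden backing, 44 x 44 x 44 mm, loose behind the carrier; origin at the centre of its underside
- tape_roll: roll of tape lying flat, 72 mm in diameter, 18 mm tall, loose behind the carrier; origin at the centre of its underside
Things that resemble listed ones, but are neither listed nor needed, are in the scene too. Leave any brown look-alike of the plate alone.

How it is judged (in metres and radians):
On the way, in this order (a step that is already met when the one before it is completed fails the run):
1. a fingertip holds the catch down with the bolt still drawn back (value of joint catch above 0.006 m and contact force between the fingers and catch above 0.5 N and value of joint bolt below 0.006 m), for 0.05 s.
2. the other fingertip pushes the bolt along while the catch is held down (value of joint catch above 0.005 m and contact force between the fingers and catch above 0.5 N and contact force between the fingers and bolt above 0.3 N and value of joint bolt between 0.012 and 0.04 m), for 0.05 s.
At the end, for the whole second after the job is handed in: the bolt is within 2.5 mm of fully home and at rest, the catch has sprung up to within 1.5 mm of its top position, and the printing plate lies in its bed under the bolt's nose (value of joint bolt above 0.0425 m and value of joint catch below 0.0015 m and velocity of joint bolt below 0.005 m/s and z of plate in the frame of carrier below 0.01 m and y of plate in the frame of carrier between 0.09 and 0.1 m); the robot touches nothing.
It fails at once if the catch is let up with the bolt part-way (value of joint bolt between 0.008 and 0.037 m and value of joint catch below 0.003 m).
It fails at once if the printing plate is shifted or lifted by more than 8 mm (distance of plate from where it was at the start of the episode above 0.008 m).
It fails at once if the bottle, the pad or the tape roll is moved by more than 15 mm (distance of any of hardener, spare_pad, tape_roll from where it was at the start of the episode above 0.015 m).
It also fails if it takes over 35 s, if anything falls off the work surface, if the arm or the gripper's body presses on something with over 40 N, if the wrist force passes 120 N, or if a joint passes its speed limit or range.

## Working session

There is one attempt and no reset: what is moved stays moved. The work goes in short steps, each a Python script; the robot and the scene stay as the last script left them, time stands still between calls to the robot, and variables do not carry over. Pictures are saved under pics/ and viewed, at most 10 in all, crops included, and the job is handed in when it is done.

```bash
mkdir -p pics
python3 - <<'E'
from workcell import *
import cv2,pickle
d={}
for n in("scene","top"):
    c=read_camera(n); d[n]=c; cv2.imwrite(f"pics/{n}0.png",c["img"][:,:,::-1]); print(n,c["fov_y"],c["cx"],c["cy"],c["rvec"],c["tvec"])
pickle.dump(d,open("cams.pkl","wb")); print(read_time_s(),read_eef_pos(),read_tcp_rot(),read_opening())
E
```

```text
scene 55.76865449770795 287.7150811040192 214.8397236743536 [ 2.13776442 -0.58323728  0.28073323] [-439.83984312  287.30976026  560.99041744]
top 44.41949438928673 281.4133373283172 222.26280146743244 [ 2.1478551  -2.13305315  0.20312142] [ 113.93215966  576.47000368 1006.09504708]
0.1 [155.61685416 656.25426229 230.39384238] [[-9.73021639e-01  2.30713717e-01 -2.66018667e-04]
 [ 2.30713835e-01  9.73020196e-01 -1.68051954e-03]
 [-1.28877375e-04 -1.69655607e-03 -9.99998553e-01]] 85.33860327124395
```

View pics/scene0.png

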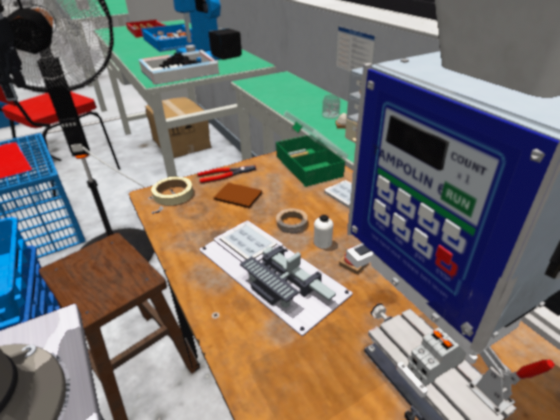

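View pics/top0.png

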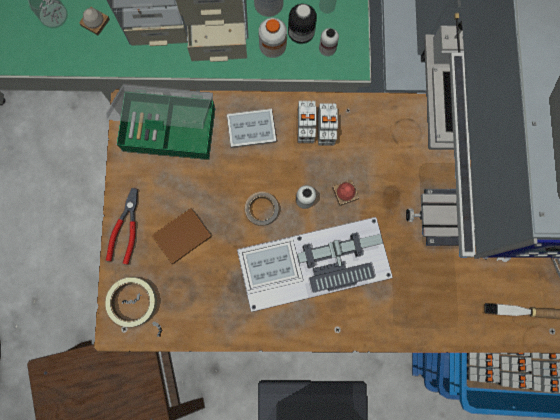

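The top view shows the white carrier with corners at about (236,247), (376,218), (393,280) and (252,310). The plate is on the left (carrier +y), the catch is on the lower, robot side, and the lug is near (336,250). Next I'll fit the base rectangle and check it with a zoomed crop.

```bash
cat > h.py <<'E'
import cv2,pickle,numpy as np
def K(c):
    f=c["img"].shape[0]/2/np.tan(np.radians(c["fov_y"])/2); return np.array([[f,0,c["cx"]],[0,f,c["cy"]],[0,0,1]])
def cast(c,uv,z):
    R=cv2.Rodrigues(np.array(c["rvec"],float))[0]; t=np.array(c["tvec"],float)
    o=-R.T@t; d=R.T@np.linalg.inv(K(c))@np.array([*uv,1]); return o+d*(z-o[2])/d[2]
def proj(c,P):
    return cv2.projectPoints(np.array(P,float).reshape(-1,3),np.array(c["rvec"],float),np.array(c["tvec"],float),K(c),None)[0][:,0]
E
python3 - <<'E'
from h import *
d=pickle.load(open("cams.pkl","rb")); c=d["top"]; im=c["img"]
hsv=cv2.cvtColor(im,cv2.COLOR_RGB2HSV)
m=((hsv[...,1]<50)&(hsv[...,2]>130)).astype(np.uint8)*255
box=np.zeros_like(m); box[208:320,228:402]=1; m*=box
m=cv2.morphologyEx(m,cv2.MORPH_OPEN,np.ones((3,3)))
cs,_=cv2.findContours(m,cv2.RETR_EXTERNAL,cv2.CHAIN_APPROX_NONE); k=max(cs,key=cv2.contourArea)
W=np.array([cast(c,p,6)[:2] for p in k[:,0].astype(float)],np.float32)
r=cv2.minAreaRect(W); print(r,len(W))
b=cv2.boxPoints(r)
# orientation: carrier +y toward image left
e=max([(b[1]-b[0]),(b[2]-b[1])],key=np.linalg.norm); ey=e/np.linalg.norm(e)
cen=np.array(r[0]); 
L=cast(c,(245,280),6)[:2]
if ey@(L-cen)<0: ey=-ey
ex=np.array([ey[1],-ey[0]])
org=cen-ex*(-17)-ey*3
print("org",org,"yaw",np.degrees(np.arctan2(ex[1],ex[0])),"ex",ex,"ey",ey)
def w(x,y,z): return np.array([*(org+ex*x+ey*y),z])
np.savez("car.npz",org=org,ex=ex,ey=ey)
for n in("top","scene"):
    c=d[n]; v=c["img"][:,:,::-1].copy(); s=4
    P=[w(x,y,6) for x,y in((-84,-150),(50,-150),(50,156),(-84,156))]+[w(-16,-50,60),w(16,-50,60),w(16,-40,60),w(-16,-40,60)]+[w(x,y,46) for x,y in((-76,-105),(-44,-105),(-44,25),(-76,25))]
    q=proj(c,P); lo=np.clip(q.min(0).astype(int)-12,0,None); hi=q.max(0).astype(int)+12
    v=cv2.resize(v[lo[1]:hi[1],lo[0]:hi[0]],None,fx=s,fy=s,interpolation=cv2.INTER_CUBIC)
    for i,col in((0,(0,0,255)),(4,(0,255,0)),(8,(255,0,0))):
        cv2.polylines(v,[((q[i:i+4]-lo+.5)*s).astype(int)],True,col,1)
    cv2.imwrite(f"pics/{n}1.png",v); print(v.shape)
for n,uv,z in(("bottle",(306,195),71),("pad",(346,191),44),("tape",(262,209),18)):
    p=cast(d["top"],uv,z)[:2]; print(n,p,(p-org)@ex,(p-org)@ey)
E
```

```text
((496.7100524902344, 47.60851287841797), (134.84494018554688, 305.3793029785156), 13.67046070098877) 809
org [513.93747437  48.71123505] yaw 13.670469 ex [0.9716711 0.2363374] ey [-0.2363374  0.9716711]
(476, 720, 3)
(548, 712, 3)
bottle [628.20530763  68.81543597] 115.78212618724646 -7.471090761097393
pad [643.71198777 -16.51123711] 110.68363569562328 -94.04536179797117
tape [609.04146595 158.63583842] 118.38909477918082 84.33393128248164
```

View pics/top1.png

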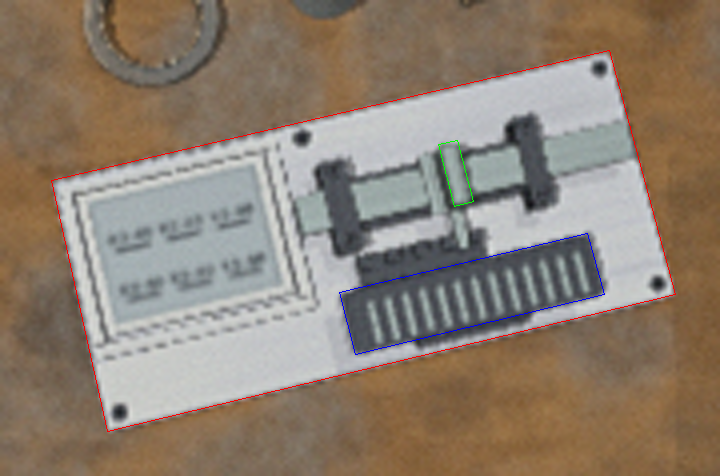

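View pics/scene1.png

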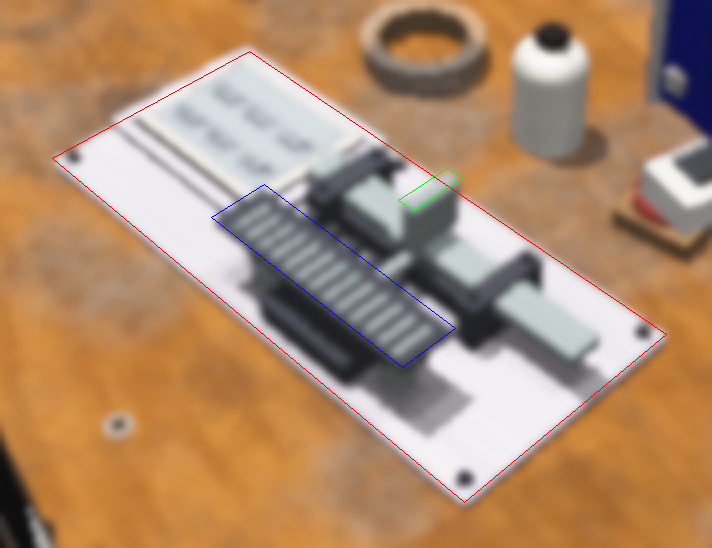

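The fit is good in both views: red is the base, green the lug, blue the press plate, and all three sit on their features. Next I'll move above the work with the closing axis along carrier x. One finger will be over the catch (x = -60) and the other behind the lug (x = 0).

```bash
cat >> h.py <<'E'
_k=np.load("car.npz"); org,ex,ey=_k["org"],_k["ex"],_k["ey"]
def w(x,y,z): return np.array([*(org+ex*x+ey*y),z]).tolist()
def loc(p): p=np.array(p); q=p[:2]-org; return np.array([q@ex,q@ey,p[2]])
def fl(f): f=np.array(f); return np.array([f[:2]@ex,f[:2]@ey,f[2]])
def Rt(s):
    z=np.array([0,0,-1.]); y=s*np.array([*ex,0]); return np.column_stack([np.cross(y,z),y,z])
E
python3 - <<'E'
from workcell import *
from h import *
q0=np.array(read_joint_pos()); best=None
for s in(1,-1):
    q=ik(w(-30,-68,160),Rt(s).tolist()); print(s,q)
    if q is not None:
        e=np.abs(np.array(q)-q0).max()
        if best is None or e<best[0]: best=(e,s)
s=best[1]; print(s); open("s.txt","w").write(str(s))
move_gripper(46)
move_pose(w(-30,-68,160),Rt(s).tolist())
line_to(w(-30,-68,80),100)
sleep(.3)
print(read_time_s(),loc(read_eef_pos()),read_opening(),fl(read_contact_force()))
c=read_camera("wrist"); cv2.imwrite("pics/w0.png",c["img"][:,:,::-1])
c=read_camera("scene"); cv2.imwrite("pics/s2.png",cv2.resize(c["img"][200:340,190:370,::-1],None,fx=4,fy=4,interpolation=cv2.INTER_CUBIC))
E
```

```text
1 [-0.74048355  0.36825148  0.82478607  2.07432208 -0.36145839  0.84441274
  0.53425615]
-1 [-0.9978272   0.62835425  1.28513484  2.08474389 -0.73568812  0.99802895
 -2.22217792]
1
4.5333 [-29.71645104 -67.93221131  80.36155565] 45.97616720577881 [-0.51009643  0.61051922  0.37157948]
```

View pics/w0.png

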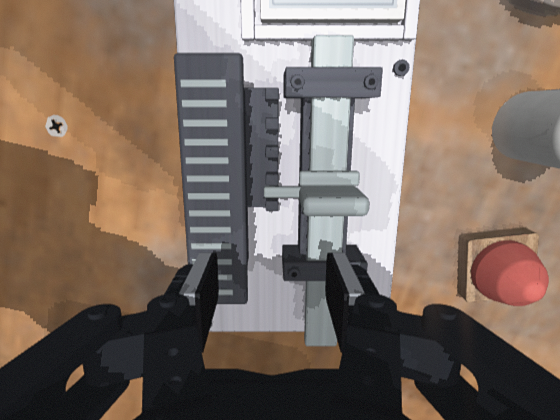

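View pics/s2.png

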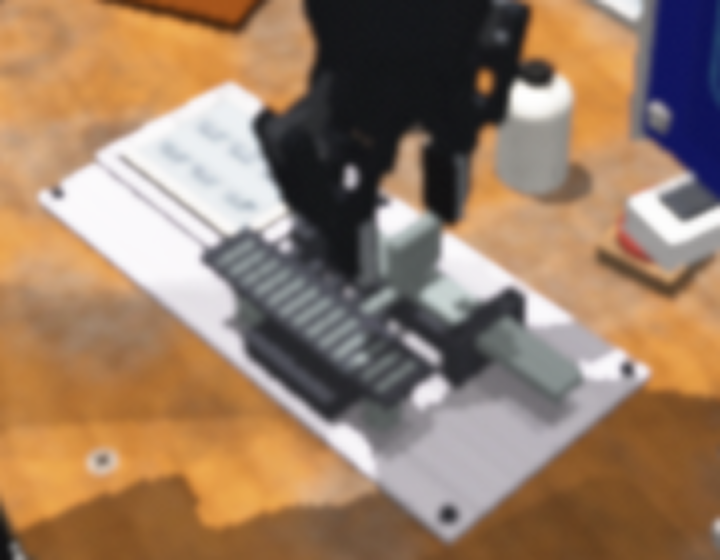

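The wrist view shows the left finger over the press plate (tip about (205,260)). The right finger is behind the lug on the bolt line (tip about (340,260); lug at (335,205)). Now I'll press down in steps, watching the force.

Run:
```python
from workcell import *
from h import *
line_to(w(-30,-68,52),80); sleep(.2)
b=fl(read_contact_force()); print("base",b)
z=52
while z>31:
    z-=1; line_to(w(-30,-68,z),20); sleep(.1)
    f=fl(read_contact_force())-b; print(z,loc(read_eef_pos()).round(1),f.round(1))
    if f[2]>9: break
np.save("b.npy",b); print(read_time_s())
```

```text
base [-0.41977865  0.13401685 -0.17482824]
51 [-29.9 -68.   51.1] [-0.3 -0.2  0.8]
50 [-30. -68.  50.] [ 0.7 -0.2  0. ]
49 [-30. -68.  49.] [0.2 0.7 1.6]
48 [-30. -68.  48.] [-0.  -0.1  0.2]
47 [-30. -68.  47.] [ 0.4 -0.5  0.5]
46 [-30. -68.  46.] [ 0.8 -0.8 -0.1]
45 [-30. -68.  45.] [ 0.7 -0.  -0.3]
44 [-30. -68.  44.] [ 0.3 -0.8  0.5]
43 [-29.9 -68.1  43.1] [ 0.2 -0.2  3.1]
42 [-29.9 -68.   42. ] [-0.6 -1.6  3.4]
41 [-29.9 -68.   41. ] [-0.3 -0.3  2.8]
40 [-29.9 -68.1  40. ] [ 0.1 -1.   4.5]
39 [-30.  -68.1  39. ] [0.2 0.2 5.6]
38 [-29.9 -68.1  38.1] [ 0.3 -0.3  5. ]
37 [-30.  -68.1  37.1] [0.1 0.  5. ]
36 [-30.  -68.1  36.1] [-0.5 -0.7  5.4]
35 [-29.9 -68.1  35.4] [-1.8  0.3 11.4]
11.2833
```

The catch is on its stop, with the force rising from spring level to 11 N. Now I'll push along +y while keeping it pressed.

Run:
```python
from workcell import *
from h import *
b=np.load("b.npy"); z=35
def st(y): 
    f=fl(read_contact_force())-b; print(y,loc(read_eef_pos()).round(1),f.round(1)); return f
for y in(-64,-60,-56,-50,-44,-38,-32,-26,-21):
    line_to(w(-30,y,z),30); f=st(y)
    if f[1]<-20 or f[2]<3: print("stop"); break
else:
    while y<-6:
        y+=1; line_to(w(-30,y,z),20); sleep(.08); f=st(y)
        if f[1]<-13: break
print(read_time_s())
c=read_camera("wrist"); cv2.imwrite("pics/w1.png",c["img"][:,:,::-1])
```

```text
-64 [-29.6 -65.4  35.5] [-1.2 -3.5  9.2]
-60 [-29.5 -61.5  35.6] [-1.1 -3.9  8. ]
-56 [-29.4 -58.2  35.6] [ 0.7 -6.6  8. ]
-50 [-29.4 -52.3  35.6] [-0.6 -6.1  7.5]
-44 [-29.4 -46.4  35.6] [ 0.  -6.2  7.7]
-38 [-29.4 -40.4  35.6] [ 0.3 -6.2  8. ]
-32 [-29.3 -34.5  35.6] [ 0.3 -5.6  7.6]
-26 [-29.3 -28.4  35.6] [-0.6 -6.1  7.7]
-21 [-29.3 -23.5  35.6] [ 0.1 -6.6  9.2]
-20 [-29.3 -22.8  35.6] [-0.1 -6.8  8.4]
-19 [-29.3 -21.9  35.6] [-0.  -7.5  8.3]
-18 [-29.3 -20.9  35.6] [-0.5 -7.9  8.6]
-17 [-29.4 -20.   35.6] [-0.  -7.4  6.7]
-16 [-29.4 -19.   35.6] [ 0.2 -8.1  7.7]
-15 [-29.3 -18.   35.6] [ 0.6 -7.7  8.1]
-14 [-29.4 -17.   35.7] [ 0.6 -8.5  9.1]
-13 [-29.3 -16.6  35.7] [ 0.2 -9.9  7.1]
-12 [-29.3 -16.6  35.7] [  0.9 -11.7   5.9]
-11 [-29.3 -16.5  35.7] [  0.4 -13.8   5.1]
17.5333
```

View pics/w1.png

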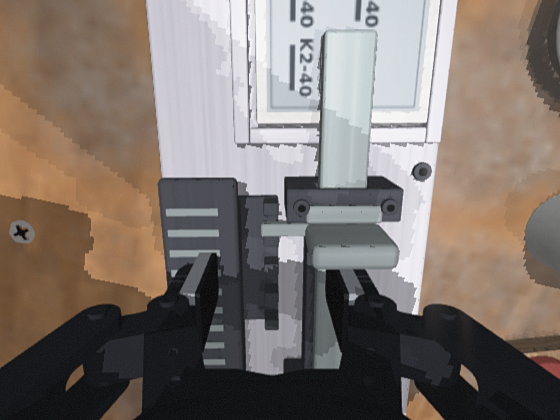

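The lug (350,240) is against the front strap (345,200) and the nose is over the plate. The arm has stalled at y = -16.6 with the force rising, so the bolt is home. I'll lift straight up while still pushing, then clear the work.

Run:
```python
from workcell import *
from h import *
b=np.load("b.npy")
for z in(40,46,52):
    line_to(w(-30,-12,z),30); print(loc(read_eef_pos()).round(1),(fl(read_contact_force())-b).round(1))
line_to(w(-30,-22,54),50)
line_to(w(-30,-22,150),120); sleep(.3)
print(read_time_s(),(fl(read_contact_force())-b).round(1))
c=read_camera("wrist"); cv2.imwrite("pics/w2.png",c["img"][:,:,::-1])
# lug -y edge check
print(proj(c,[w(-16,-5,60),w(16,-5,60),w(16,5,60),w(-16,5,60),w(-60,25,46),w(-60,25,38)]).round(0).tolist())
```

```text
[-29.8 -16.5  40.4] [ -0.1 -12.6   4.7]
[-31.1 -16.4  45.8] [ -1.  -12.8  -1.2]
[-32.  -16.1  51.4] [ -1.9 -11.7  -3. ]
20.2 [1.2 0.1 0.1]
[[292.0, 186.0], [341.0, 186.0], [342.0, 171.0], [292.0, 171.0], [226.0, 138.0], [228.0, 137.0]]
```

View pics/w2.png

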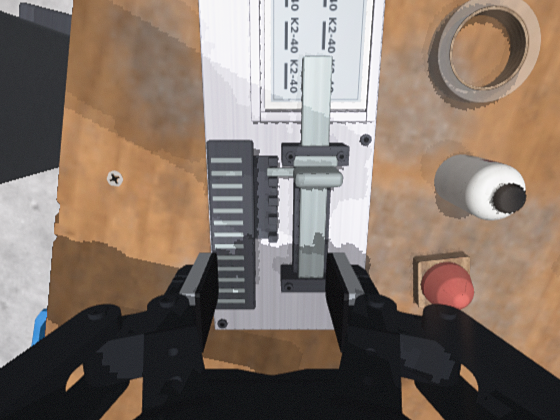

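The lug's pushing edge is at row 186, which matches the fully-home projection, and nothing else has moved. I'll take one scene view to check the catch height before handing in.

Run:
```python
from workcell import *
from h import *
c=read_camera("scene"); v=c["img"][200:340,190:370,::-1]; s=4
v=cv2.resize(v,None,fx=s,fy=s,interpolation=cv2.INTER_CUBIC)
for z,col in((46,(0,255,0)),(38,(0,0,255))):
    q=proj(c,[w(x,y,z) for x,y in((-76,-105),(-44,-105),(-44,25),(-76,25))]); cv2.polylines(v,[((q-[190,200]+.5)*s).astype(int)],True,col,1)
cv2.imwrite("pics/s3.png",v)
```

```text
(no output)
```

View pics/s3.png

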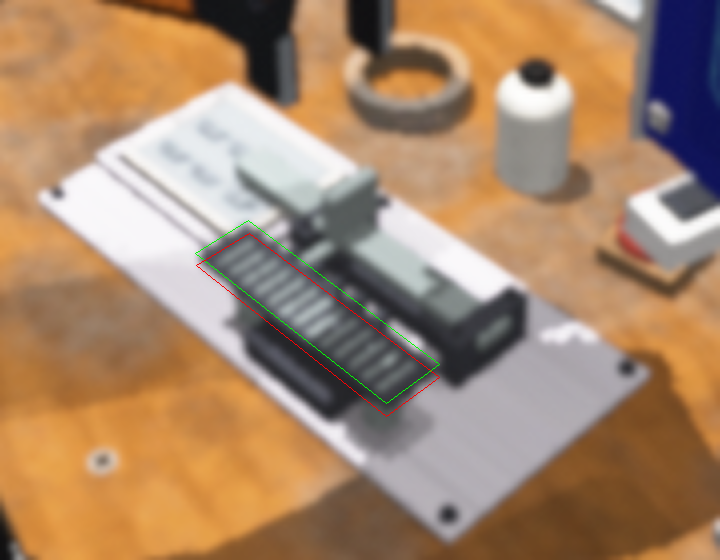

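The outline is near the "up" position, but I'll confirm it against the earlier frame numerically, then hand in.

Run:
```python
import cv2,numpy as np
a=cv2.imread("pics/s2.png",0).astype(np.float32); b=cv2.imread("pics/s3.png",0)
b=b.astype(np.float32)
# left/near end of the press plate incl. near edge; compare by template shift
for (x0,y0,x1,y1) in((215,240,300,330),(330,340,430,415)):
    t=a[y0:y1,x0:x1]; r=cv2.matchTemplate(b[y0-24:y1+24,x0-24:x1+24],t,cv2.TM_CCOEFF_NORMED)
    _,m,_,p=cv2.minMaxLoc(r); print(np.array(p)-24,m)
```

```text
[-1  0] 0.9376897215843201
[0 1] 0.8396826386451721
```

The catch has shifted by about 0–1 px at 4x zoom against its "up" frame, where a pressed catch would shift about 10 px. It is fully up.

```bash
python3 -c "
from workcell import *
print(close_job())"
```

```text
the job is handed in; nothing more can be done
None
```

I've handed the job in: the bolt is fully home over the plate, and the catch was held down throughout the push and has sprung back up to lock it; camera checks agree, but no verdict was returned.

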